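Glaze tile at the pointer, grey card held upright for the record picture

TASK

Get the glaze test tile ready for its record picture: pick up the tile hanger by its wooden grip, hook it over the right-hand half of the rail (right as the robot sees it, looking away from its base), slide it along the rail, still hooked on, until it hangs in line with the pointer behind the rail, and let go of it. Then take the bar of the hinged grey card and swing the card up to its balance point, standing straight up, and finish while still holding the bar there: the card has no stay and must not drop back or fall over the other way. Do not disturb the bottle, the pot and the cup.

Things in the scene. Friction and masses are not known exactly. Their poses are not given: they have to be found in the camera images.
- hanger_grip (a point): Centre of the upright wooden grip on top of the loose tile hanger (about 160 g). Grip: 16 mm (its x) by 26 mm (its y), 60 mm tall; other parts begin 30 mm below this point. The hanger stands upright on the table at the start, this point 167 mm above its foot, z up, x away from the robot (within 0.65 rad).
- hanger_seat (a point): Where the rail's centre line lies when the hanger hangs: in the hook, 42 mm straight below hanger_grip, same axes. The hook is an upside-down channel, 30 mm long along y, 26 mm wide inside (x = -13 to +13 mm), its V-shaped roof self-centring. The short leg (x = 13 to 17 mm) ends 14 mm below this point; at x = -17 to -13 mm a steel strap goes down to the tile.
- hanger_foot (a point): Underside of the hanger, straight below hanger_seat, same axes. Here is a white L-shaped ceramic tile, 50 mm wide (y): upright leg 80 mm high at x = -18 to -12 mm, foot out to x = +43 mm. So the hanger comes on from the rail's robot side, foot pointing under the rail, raised till the short hook leg passes over the bar, then lowered. It hangs upright.
- rail: Rail on a fixed board (130 by 360 mm, 18 mm thick). Origin: centre of the board's underside. A steel bar 12 mm thick runs along y at z = 190 mm, x = 0, between posts at y = -165 and +165 mm (no higher than the bar). x points away from the robot (within 0.15 rad), y to its left. Hook on in the right-hand half, y = -140 to -10 mm. The stand is left or right of the middle, the card stand on the other side.
- rail_mid (a point): Mid-point of the rail bar on its centre line, 190 mm above the table; axes as rail. The hanger starts on the robot's side of the board.
- pointer_tip (a point): Tip of the thin aluminium pointer (an upright on the board behind the rail) that points at the bar: level with it, 28 mm behind its centre line, axes as rail. The hanger is in line when its centre (hanger_grip) is at the same y along the rail. The pointer stands 40 to 95 mm left (+y) of the rail's middle.
- card (a joint): Angle of the hinged grey card in rad: 0 lying level towards the robot (start), 1.571 standing straight up, which is its balance point, 3.142 lying level on the far side. It is nearly frictionless and falls from anywhere but the balance point. Card and handle weigh about 350 g.
- card_hinge (a point): Middle of the card's hinge axis, on its fixed stand, 75 mm above the table. The axis is this point's y; x points away from the robot (within 0.3 rad): the card swings in this point's x-z plane, from -x up and over to +x. The grey panel is 160 mm wide, 6 mm thick and reaches 140 mm from the axis.
- card_bar (a point): Middle of the round steel bar (10 mm thick, 124 mm free between its side arms, parallel to the hinge axis) at the card's free edge, 195 mm from the axis, 55 mm beyond the panel's edge. At the start it is 75 mm above the table, 195 mm from the hinge towards the robot, nothing under it; straight up, 270 mm above the table. It may turn between the fingers. y along the bar.
- bottle: Bystander: clear plastic bottle with a white cap, 64 mm wide, 170 mm tall; origin at the centre of its underside, on the far side of the table.
- pot: Bystander: closed white pot, 92 mm wide, 118 mm tall; origin at the centre of its underside, on the far side.
- cup: Bystander: terracotta cup, 76 mm wide, 90 mm tall; origin at the centre of its underside, on the far side.
Not all that is in view belongs to the job. Leave any orange look-alike of the part that bears hanger_grip alone.

How it is judged:
On the way, in this order (a step that is already met when the one before it is completed fails the run):
1. the hanger is hooked on the right-hand half of the rail (x of hanger_seat in the frame of rail between -0.009 and 0.009 m and z of hanger_seat in the frame of rail between 0.182 and 0.199 m and angle between hanger_seat's own z axis and vertical below 0.25 rad and y of hanger_seat in the frame of rail between -0.145 and -0.008 m), for 0.2 s.
2. the hanger slides, still hooked on, past the rail's middle (x of hanger_seat in the frame of rail between -0.009 and 0.009 m and z of hanger_seat in the frame of rail between 0.182 and 0.199 m and angle between hanger_seat's own z axis and vertical below 0.25 rad and y of hanger_seat in the frame of rail between 0 and 0.028 m), for 0.04 s.
3. the hanger hangs in line with the pointer, let go (x of hanger_seat in the frame of rail between -0.009 and 0.009 m and z of hanger_seat in the frame of rail between 0.182 and 0.199 m and angle between hanger_seat's own z axis and vertical below 0.25 rad and y of hanger_seat in the frame of pointer_tip between -0.01 and 0.01 m and contact force between the fingers and hanger below 0.05 N and linear speed of hanger below 0.03 m/s), for 0.2 s.
4. the card is held upright at its balance point (value of joint card between 1.4808 and 1.6608 rad and velocity of joint card between -0.15 and 0.15 rad/s and contact force between the fingers and card above 0.5 N), for 0.3 s.
At the end, for the whole second after the job is handed in: The hanger hangs freely on the rail, hook seated (9 mm), within 10 mm of the pointer along the rail, at rest and not touched by the fingers; the card stands within 0.09 rad (5 degrees) of straight up, still, its handle touched by the fingers, leaning on nothing else (all of step 3 and all of step 4 and contact force between card and hanger below 0.05 N and contact force between card and bottle below 0.05 N and contact force between card and pot below 0.05 N and contact force between card and cup below 0.05 N); the arm keeps its last pose, push and grip.
It fails at once if the card falls over to the far side (value of joint card above 2.2 rad).
It fails at once if the card is let drop or slammed (velocity of joint card above 4 rad/s or velocity of joint card below -4 rad/s).
It fails at once if the bottle is disturbed (distance of bottle from where it was at the start of the episode above 0.03 m or angle between bottle's own z axis and vertical above 0.3 rad).
It fails at once if the pot is disturbed (distance of pot from where it was at the start of the episode above 0.03 m or angle between pot's own z axis and vertical above 0.3 rad).
It fails at once if the cup is disturbed (distance of cup from where it was at the start of the episode above 0.03 m or angle between cup's own z axis and vertical above 0.3 rad).
It also fails if it takes over 64 s, if anything falls off the work surface, if the arm or the gripper's body presses on something with over 40 N, if the wrist force passes 120 N, or if a joint passes its speed limit or range.

ROBOT

A 6-joint arm with a two-finger parallel gripper is mounted at the origin on the work surface. World frame = base frame: x ahead of the robot, y to its left, z up, the work surface at z = 0. Lengths are in m, angles in rad, forces in N, time in s.
With the tool pointing down it reaches from about 0.2 to 0.875 m from the base axis. Payload 3.4 kg.
Tool frame: the origin (TCP) lies on the centre line of the jaws, within the pads' length; the fingertips stand 17 mm ahead of it and the grasp point (between the pads) lies 2 mm behind it (arm.tips_ahead is the distance from the TCP to the fingertips, in m); z points along the fingers, y is the line along which they close (so a half turn about z gives the same grasp; the last joint's range is limited). The gripper opens to 94 mm and grips with 3 to 60 N. Pads are 16 mm wide; open, the fingers measure 119 mm over their backs; the gripper's body (75 mm by 177 mm) begins 78 mm behind the grasp point.
Start: joints at [0.984, 0.276, 1.505, -0, 1.361, -0.121], TCP at [0.258, 0.514, 0.222] pointing down, gripper open.
Joint ranges: [-2.89, 2.89], [-0.75, 2.08], [0.22, 2.7], [-1.18, 4.32], [0.11, 2.71], [-2.7, 2.7]. Speed limits (rad/s): [2.57, 2.57, 3.14, 3.14, 3.14, 3.14].

INTERFACE

Orientations are given as a unit quaternion [x, y, z, w].
In Python, from bench import telemetry, vision, arm gives the robot as it stands.
- The arm moves only by the shell command python3 -m creep 'ROWS' [FORCE]. ROWS is JSON, a list of rows, each an object of numbers: "x", "y", "z": the shift along the tool's x, y, z normalised to -1 to 1, where 1 is 500 mm; "ax", "ay", "az": the turn, a rotation vector about the tool's x, y, z normalised to -1 to 1, where 1 is 30 degrees; "claw": the gripper command: -1 is shut, 1 is fully open, values between are in proportion. In form: [{"x": .., "y": .., "z": .., "ax": .., "ay": .., "az": .., "claw": ..}, ...]. A call has 1 to 8 rows; each row is the pose to reach, as a shift and turn from the pose commanded when the call began, along the tool's axes at that moment; what a row does not reach only later rows make up. A row lasts 1/8 s, in which the tool goes at most 62.5 mm and 10.7 degrees, less where a joint would pass 70% of its speed; a pose out of reach is approached as far as the arm can. A call with a number of a shift or a turn outside -1 to 1 is refused whole. A call with a gripper value outside its range is refused whole. The fingers move at their own pace and stop on an object; FORCE is the grip in N (left out, the last holds). Time passes only in rows, so rows that repeat a pose let the fingers close. It gives the time, the measured TCP pose, the force, the opening and the grip force at its end, in the units of the state.
- telemetry.get_obs(): the state, without advancing time (a new reading comes with each control period).
- vision.capture(name): name is "side" or "top" or "wrist"; returns a dict with "img" (384x512x3 uint8, blue, green, red), "range_z" (384x512 float32, m along the optical axis (not along the pixel's ray), 0 where there is no reading), "vertical_fov" (degrees; the focal length in pixels is half the picture's height over the tangent of half this angle, whatever the lens; pixels are square), "cx", "cy" (the principal point, pixels), "k1" (the pictures are not rectified: a ray, as slopes to the right and down, at radius r is drawn at 1 + k1 r^2 times it, then the intrinsics apply), "R" (3x3) and "t" (3): a world point X has camera coordinates R X + t; the wrist camera has in their place "tool_from_camera" (4x4, takes a point from camera to tool coordinates, whose origin is the TCP and whose axes are the flange's). Camera axes: x right, y down, z forward; pixel columns grow to the right and rows downward; lengths in m; the calibration is good to about 2 mm. A picture is of the moment at which its call begins: read the wrist's pose just before it.
- arm.close_job(): hands the job in; it is judged then, once.
The state is a dict: "time_s": time; "qpos": joint angles; "dq": joint speeds; "tau": joint torques, N m; "position": TCP position; "tcp_rot": TCP orientation; "force": force on the tool from outside, world axes, zero at the start; "torque": the same for the moment, N m; "gripper_width": finger opening in m; "finger_force": force on a finger pad.
Only numpy, scipy, OpenCV 4.12 (cv2) and the standard library are available. Lean on these libraries where they do the work, as an engineer would, in place of code of your own. Each camera call takes 0.05 s, during which the arm holds its last target. There are 200 camera calls.

## Working session

There is one attempt and no reset: what is moved stays moved. The work goes in short steps, Python scripts to look and compute and a shell command to move; the robot and the scene stay as the last step left them, time stands still between calls to the robot, and variables do not carry over. Pictures are saved under pics/ and viewed, at most 10 in all, crops included, and the job is handed in when it is done.

```bash
ls; mkdir -p pics; cat > h.py <<'E'
import numpy as np, cv2
from bench import telemetry, vision, arm
from scipy.spatial.transform import Rotation as Rn
def cap(n):
    o=telemetry.get_obs(); c=vision.capture(n); c['obs']=o
    f=192/np.tan(np.radians(c['vertical_fov'])/2)
    c['K']=np.array([[f,0,c['cx']],[0,f,c['cy']],[0,0,1.]])
    if 'R' in c: R=np.array(c['R']);t=np.array(c['t'])
    else:
        T=np.array(c['tool_from_camera']); Rt=Rn.from_quat(o['tcp_rot']).as_matrix()
        Rw=Rt@T[:3,:3]; pw=Rt@T[:3,3]+np.array(o['position']); R=Rw.T; t=-R@pw
    c['R'],c['t']=R,t; return c
def slopes(c,uv):
    uv=np.atleast_2d(np.float64(uv)); d=(uv-[c['cx'],c['cy']])/c['K'][0,0]; s=d.copy()
    for _ in range(20): s=d/(1+c['k1']*(s**2).sum(1,keepdims=True))
    return s
def ray(c,uv):
    s=slopes(c,uv); d=np.c_[s,np.ones(len(s))]@c['R']; return -c['R'].T@c['t'],d
def onz(c,uv,z):
    o,d=ray(c,uv); return o+d*((z-o[2])/d[:,2])[:,None]
def pts(c):
    v,u=np.mgrid[:384,:512]; uv=np.c_[u.ravel(),v.ravel()]
    s=slopes(c,uv); z=np.float64(c['range_z']).ravel()
    P=(np.c_[s,np.ones(len(s))]*z[:,None]-c['t'])@c['R']; P[z<=0]=np.nan
    return P.reshape(384,512,3)
def proj(c,X):
    X=np.atleast_2d(X); p=X@c['R'].T+c['t']; s=p[:,:2]/p[:,2:]; s=s*(1+c['k1']*(s**2).sum(1,keepdims=True))
    return s*c['K'][0,0]+[c['cx'],c['cy']]
E
python3 - <<'E'
from h import *
print(telemetry.get_obs())
a=cap('top');b=cap('side')
for n,c in(('top',a),('side',b)):
    cv2.imwrite(f'pics/{n}0.png',c['img']); print(n,c['vertical_fov'],c['k1'],-c['R'].T@c['t'],c['R'][2])
    np.savez(f'{n}0.npz',**{k:c[k] for k in('img','range_z','R','t','K','cx','cy','k1')})
E
```

```text
pics
{'time_s': 0.0, 'qpos': array([ 9.84018338e-01,  2.76590644e-01,  1.50608158e+00, -2.63512256e-05,
        1.36067188e+00, -1.20983392e-01]), 'dq': array([-0.00093508, -0.00202612, -0.00071276, -0.00020035,  0.00084238,
        0.00126918]), 'tau': array([ 2.21910821e-03, -4.04589629e+01, -2.37229335e+01,  7.04360311e-02,
        3.46355711e-02, -1.41143255e-04]), 'position': array([0.25797231, 0.51331268, 0.22162773]), 'tcp_rot': array([ 2.30794791e-01,  9.73002054e-01, -8.25924634e-04, -2.91388969e-04]), 'force': array([ 0.29100414, -0.61260377,  0.28230161]), 'torque': array([-0.04500664, -0.00937524,  0.00326796]), 'finger_force': 0.0, 'gripper_width': 0.09400253676165347}
top 48.21096345772328 -0.0548118771044193 [ 0.35544008 -0.00961651  1.34121808] [ 0.16608129  0.02001943 -0.98590883]
side 54.72960445277936 -0.032685372230261495 [ 0.34942838 -0.63071952  0.52642236] [ 0.24988862  0.8234635  -0.50937564]
```

View pics/top0.png

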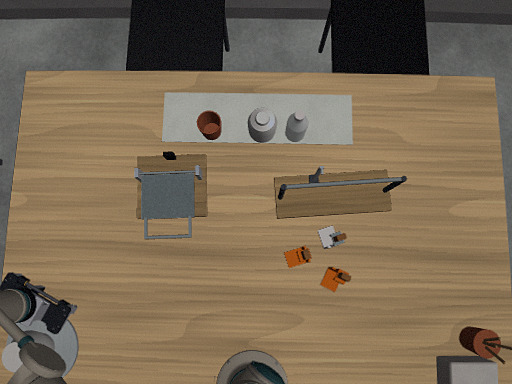

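View pics/side0.png

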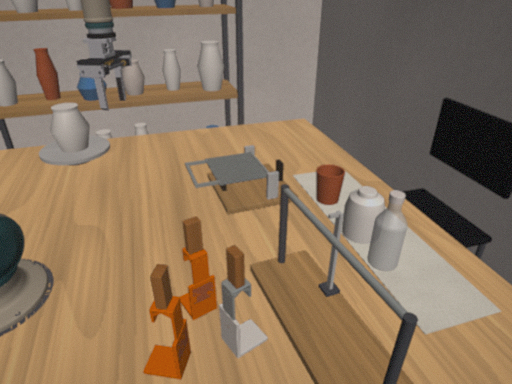

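The top view shows three hangers, with grips near (300,256) orange, (340,277) orange and (340,238) steel with a white tile. The white one fits; in the side view it is at (237,265). The card is on the left and the rail on the right, with its pointer at (318,175) in the top view.

```bash
python3 - <<'E'
from h import *
def ld(n):
    z=np.load(n+'0.npz'); return {k:z[k] if z[k].ndim else float(z[k]) for k in z.files}
a,b=ld('top'),ld('side')
for n,c in(('top',a),('side',b)):
    P=pts(c); hsv=cv2.cvtColor(c['img'],cv2.COLOR_BGR2HSV)
    def st(name,m):
        Q=P[m&np.isfinite(P[...,2])]
        if len(Q)<3: print(n,name,len(Q));return Q
        print(n,name,len(Q),'med',np.median(Q,0).round(4),'lo',np.percentile(Q,3,0).round(4),'hi',np.percentile(Q,97,0).round(4)); return Q
    X,Y,Z=P[...,0],P[...,1],P[...,2]
    print(n, 'pixel white grip P', P[238,340] if n=='top' else P[265,236])
    # rail bar
    m=(abs(Z-.193)<.012)&(X>.4)&(X<.68)&(Y<-.02)&(Y>-.5)
    Q=st('bar',m)
    if len(Q)>20:
        l=cv2.fitLine(Q[:,:2].astype(np.float32),cv2.DIST_HUBER,0,.01,.01).ravel(); print(' line',l)
    st('board',(abs(Z-.018)<.006)&(X>.4)&(X<.68)&(Y<-.02)&(Y>-.5))
    # card
    m=(abs(Z-.077)<.012)&(X>.3)&(X<.7)&(Y>.05)&(Y<.5); st('card',m)
    u=np.zeros((384,512),bool); 
    # high things
    m=(Z>.125)&(Z<.18)&(X>.25)&(X<.52)&(Y<0)&(Y>-.5)
    k,l,s,_=cv2.connectedComponentsWithStats(m.astype(np.uint8))
    for i in range(1,k):
        if s[i,4]>8: print(s[i]);st('hi',l==i)
    m=(hsv[...,1]<60)&(hsv[...,2]>100)&(X>.25)&(X<.5)&(Y<-.1)&(Y>-.4)&(Z>0.003)&(Z<.09)
    st('white',m)
I=b['img']; 
cr=cv2.resize(I[225:384,130:300],None,fx=3,fy=3,interpolation=cv2.INTER_CUBIC)
t=cv2.resize(a['img'][155:300,265:415],None,fx=3,fy=3,interpolation=cv2.INTER_CUBIC)
h=max(cr.shape[0],t.shape[0]); im=np.zeros((h,cr.shape[1]+t.shape[1],3),np.uint8); im[:cr.shape[0],:cr.shape[1]]=cr; im[:t.shape[0],cr.shape[1]:]=t
im=cv2.resize(im,None,fx=.82,fy=.82); print(im.shape); cv2.imwrite('pics/crop1.png',im)
E
```

```text
top pixel white grip P [ 0.4324987  -0.22800694  0.19246773]
top bar 654 med [ 0.582  -0.2299  0.1935] lo [ 0.4325 -0.4024  0.1871] hi [ 0.6153 -0.0775  0.1981]
 line [ 0.08009436 -0.9967873   0.58065593 -0.20708139]
top board 3827 med [ 0.5742 -0.2411  0.0165] lo [ 0.5169 -0.4062  0.0126] hi [ 0.6486 -0.0698  0.0215]
top card 2889 med [0.5565 0.2653 0.0772] lo [0.436  0.188  0.0718] hi [0.6336 0.3435 0.0828]
[330 231  14  15  91]
top hi 91 med [ 0.433  -0.2242  0.1359] lo [ 0.4194 -0.2441  0.128 ] hi [ 0.4532 -0.2146  0.1735]
[297 250   9  12  60]
top hi 60 med [ 0.3845 -0.1285  0.1353] lo [ 0.3708 -0.1361  0.1278] hi [ 0.399  -0.1206  0.1731]
[334 269  15  15  95]
top hi 95 med [ 0.329  -0.2333  0.1368] lo [ 0.3126 -0.2551  0.1312] hi [ 0.3479 -0.2232  0.1718]
top white 189 med [ 0.4506 -0.2201  0.0064] lo [ 0.4182 -0.2419  0.0034] hi [ 0.4784 -0.1987  0.078 ]
side pixel white grip P [ 0.43755412 -0.24524884  0.18104545]
side bar 2205 med [ 0.5878 -0.2705  0.1941] lo [ 0.4298 -0.4113  0.1835] hi [ 0.6188 -0.0858  0.1971]
 line [ 0.08790512 -0.99612886  0.58962    -0.3188155 ]
side board 9977 med [ 0.5825 -0.2531  0.0176] lo [ 0.5161 -0.363   0.0155] hi [ 0.6497 -0.0797  0.0195]
side card 1851 med [0.557  0.2513 0.0782] lo [0.4394 0.172  0.0715] hi [0.6453 0.344  0.0817]
[183 229  25  35 592]
side hi 592 med [ 0.3916 -0.148   0.147 ] lo [ 0.3765 -0.1588  0.1272] hi [ 0.4075 -0.1368  0.178 ]
[222 259  29  41 653]
side hi 653 med [ 0.435  -0.2422  0.142 ] lo [ 0.4216 -0.251   0.1269] hi [ 0.4557 -0.2255  0.1775]
[149 275  32  44 781]
side hi 781 med [ 0.3357 -0.253   0.1424] lo [ 0.3156 -0.2619  0.1269] hi [ 0.3518 -0.2372  0.1781]
side white 1229 med [ 0.4342 -0.238   0.0089] lo [ 0.4159 -0.2616  0.0042] hi [ 0.4789 -0.2051  0.0794]
(391, 787, 3)
```

View pics/crop1.png

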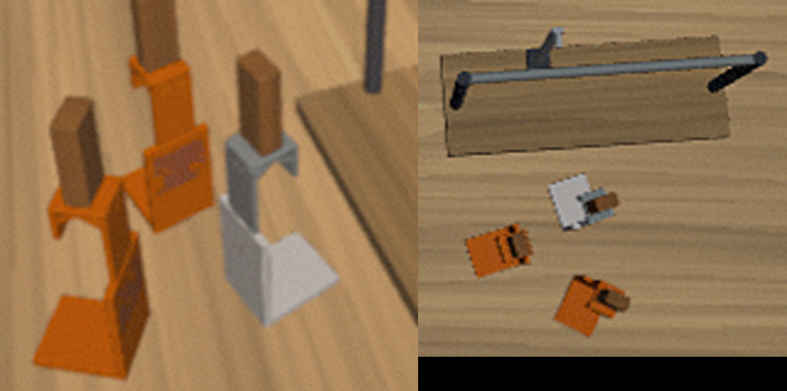

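The enlarged crop confirms it: the steel hook with white tile is the target, and the two orange ones are the look-alikes. Next I refine the estimates.

```bash
cat >> h.py <<'E'
def ld(n):
    z=np.load(n+'0.npz'); return {k:z[k] if z[k].ndim else float(z[k]) for k in z.files}
def rect(Q):
    r=cv2.minAreaRect((Q[:,:2]*1000).astype(np.float32)); return [np.round(x,1) for x in r]
def goal(p,yaw,tilt=0):
    """yaw: world angle of tool y (tool down); prints shift/turn of one row from the commanded (~measured) pose"""
    o=telemetry.get_obs(); R=Rn.from_quat(o['tcp_rot']); 
    G=Rn.from_matrix(np.array([[np.sin(yaw),np.cos(yaw),0],[-np.cos(yaw),np.sin(yaw),0],[0,0,-1]]).copy())
    d=R.inv().apply(np.array(p)-o['position'])/.5; w=(R.inv()*G).as_rotvec()/np.radians(30)
    print('t',round(o['time_s'],2),'at',o['position'].round(4),'shift',d.round(4),'turn',w.round(3),'w',round(o['gripper_width'],4),'F',o['force'].round(1),'ff',o['finger_force'])
E
python3 - <<'E'
from h import *
a,b=ld('top'),ld('side')
for n,c in(('top',a),('side',b)):
    P=pts(c); hsv=cv2.cvtColor(c['img'],cv2.COLOR_BGR2HSV); H,S,V=hsv[...,0],hsv[...,1],hsv[...,2]
    X,Y,Z=P[...,0],P[...,1],P[...,2]; v,u=np.mgrid[:384,:512]
    def uvz(m,z): return onz(c,np.c_[u[m],v[m]],z)
    box=(225<v)&(v<255)&(315<u)&(u<350) if n=='top' else (235<v)&(v<360)&(212<u)&(u<275)
    w=box&(S<60)&(V>100)
    mf=w&(Z<.013)
    print(n,'foot rect',rect(uvz(mf,.006)),mf.sum())
    g=box&(H<20)&(S>90)&(V<140)&(Z>.12)&(X<.47)&(abs(Y+.235)<.03)
    gt=g&(Z>.188); print(' grip top rect',rect(uvz(gt,.197)) if gt.sum()>4 else 0,gt.sum(), 'all',P[g].mean(0).round(4),g.sum())
    # bar: grey pixels near line
    m=(abs(Z-.193)<.008)&(X>.54)&(X<.64)&(Y<-.09)&(Y>-.39)&(S<110)
    Q=P[m]; k=np.polyfit(Q[:,1],Q[:,0],1); r=Q[:,0]-np.polyval(k,Q[:,1]); q=Q[abs(r)<.008]; k=np.polyfit(q[:,1],q[:,0],1)
    print(' bar x=',k,len(q),q[:,2].mean(),r.std())
    # behind bar: pointer, between z .1 and .25
    off=X-np.polyval(k,Y)
    m=(off>.015)&(off<.08)&(Z>.03)&(Z<.26)&(Y>-.3)&(Y<-.05)
    for lo in np.arange(.03,.26,.02):
        q=P[m&(Z>=lo)&(Z<lo+.02)]
        if len(q): print('  z%.2f'%lo,len(q),q.mean(0).round(4),'off',(q[:,0]-np.polyval(k,q[:,1])).min().round(3))
    # posts / bar ends
    m=(abs(off)<.015)&(Z>.15)&(Z<.21); q=P[m]; print(' bar ends y',np.percentile(q[:,1],[.5,99.5]))
    m=(abs(Z-.018)<.005)&(X>.48)&(X<.68)&(Y<0); print(' board rect',rect(P[m]))
    m=(abs(Z-.077)<.012)&(X>.38)&(X<.7)&(Y>.1)&(Y<.45)&(S<90)
    q=P[m]; near=q[q[:,0]<.455]; print(' bar pts',len(near),near.mean(0)); k2=np.polyfit(near[:,1],near[:,0],1);print('  barline',k2,near[:,1].min(),near[:,1].max())
    pan=q[(q[:,0]>.49)&(q[:,0]<.64)]; print(' panel',rect(pan),np.median(pan[:,2]))
E
```

```text
top foot rect [array([ 452.2, -233.8]), array([58.4, 68.4]), np.float64(19.3)] 242
 grip top rect [array([ 435.3, -229.5]), array([14.6, 24.4]), np.float64(22.5)] 52 all [ 0.4353 -0.2281  0.1883] 64
 bar x= [-0.08291205  0.56345871] 457 0.1932752262712157 0.009935955144845425
  z0.03 8 [ 0.626  -0.178   0.0378] off 0.045
  z0.05 6 [ 0.624  -0.179   0.0613] off 0.045
  z0.07 7 [ 0.6249 -0.1792  0.077 ] off 0.045
  z0.09 9 [ 0.625  -0.1787  0.1001] off 0.046
  z0.11 7 [ 0.6246 -0.1796  0.1203] off 0.045
  z0.13 8 [ 0.625  -0.1778  0.142 ] off 0.045
  z0.15 4 [ 0.625  -0.1769  0.1614] off 0.046
  z0.17 14 [ 0.6189 -0.18    0.1846] off 0.028
  z0.19 20 [ 0.6197 -0.1809  0.1925] off 0.03
 bar ends y [-0.40970215 -0.06935874]
 board rect [array([ 583.3, -239.7]), array([130.8, 359.3]), np.float64(4.9)]
 bar pts 184 [0.43719442 0.2602191  0.07813494]
  barline [-0.02984731  0.44496126] 0.18820490987799188 0.3295009646613849
 panel [array([564.6, 269.6]), array([149.2, 198.3]), np.float64(0.0)] 0.07714534656878679
side foot rect [array([ 440.9, -201.3]), array([ 62.7, 113.2]), np.float64(19.
[... 257 characters left out ...]
.05 55 [ 0.6279 -0.1834  0.0603] off 0.046
  z0.07 60 [ 0.6277 -0.1832  0.0802] off 0.046
  z0.09 59 [ 0.6278 -0.1831  0.1   ] off 0.046
  z0.11 35 [ 0.6273 -0.1825  0.1154] off 0.046
  z0.13 24 [ 0.6284 -0.1835  0.1465] off 0.046
  z0.15 72 [ 0.6278 -0.183   0.1602] off 0.047
  z0.17 81 [ 0.6254 -0.1839  0.1812] off 0.03
  z0.19 58 [ 0.622  -0.1825  0.1924] off 0.029
 bar ends y [-0.41371934  2.12683223]
 board rect [array([ 585. , -227.5]), array([131.9, 335.6]), np.float64(5.2)]
 bar pts 132 [0.44153098 0.25180413 0.07839602]
  barline [-0.02462918  0.44773271] 0.18561563931285258 0.3293145033120529
 panel [array([564.8, 264.2]), array([149.6, 193.6]), np.float64(0.1)] 0.07827743676475696
```

```bash
python3 - <<'E'
from h import *
goal([.40,-.20,.33],np.radians(20))
E
```

```text
Traceback (most recent call last):
  File "h.py", line 36, in goal
    G=Rn.from_matrix(np.array([[np.sin(yaw),np.cos(yaw),0],[-np.cos(yaw),np.sin(yaw),0],[0,0,-1]]).copy())
  File "scipy/spatial/transform/_rotation.pyx", line 1143, in scipy.spatial.transform._rotation.Rotation.from_matrix
ValueError: Non-positive determinant (left-handed or null coordinate frame) in rotation matrix 0: [[ 0.34202014  0.93969262  0.        ]
 [-0.93969262  0.34202014  0.        ]
 [ 0.          0.         -1.        ]].
```

```bash
python3 - <<'E'
s=open('h.py').read()
s=s.replace("[[np.sin(yaw),np.cos(yaw),0],[-np.cos(yaw),np.sin(yaw),0],[0,0,-1]]","[[-np.sin(yaw),np.cos(yaw),0],[np.cos(yaw),np.sin(yaw),0],[0,0,-1]]")
open('h.py','w').write(s)
from h import *
goal([.40,-.21,.36],np.radians(19.5))
goal([.31,.15,.36],np.radians(35))
print(vision.capture('wrist')['tool_from_camera'])
E
```

```text
t 0.1 at [0.258  0.5133 0.2217] shift [-0.9035 -1.1654 -0.2749] turn [-3.00e-03  1.00e-03  1.46e+00] w 0.0939 F [0.1 0.1 0.7] ff 0.0
t 0.1 at [0.258  0.5133 0.2217] shift [-0.4192 -0.603  -0.2757] turn [-0.003  0.     0.944] w 0.0939 F [0.1 0.1 0.7] ff 0.0
[[ 1.93196819e-04 -9.57448051e-01 -2.88605600e-01  8.40741374e-02]
 [ 9.99999980e-01  1.68680777e-04  1.09816769e-04 -1.59503356e-04]
 [-5.64616348e-05 -2.88605616e-01  9.57448064e-01 -1.60746548e-01]
 [ 0.00000000e+00  0.00000000e+00  0.00000000e+00  1.00000000e+00]]
```

```bash
python3 -m creep '[{"x":-0.42,"y":-0.6,"z":-0.27,"az":0.94,"claw":0.1},{"x":-0.42,"y":-0.6,"z":-0.27,"az":0.94,"claw":0.1},{"x":-0.42,"y":-0.6,"z":-0.27,"az":0.94,"claw":0.1},{"x":-0.42,"y":-0.6,"z":-0.27,"az":0.94,"claw":0.1},{"x":-0.42,"y":-0.6,"z":-0.27,"az":0.94,"claw":0.1},{"x":-0.42,"y":-0.6,"z":-0.27,"az":0.94,"claw":0.1},{"x":-0.42,"y":-0.6,"z":-0.27,"az":0.94,"claw":0.1}]' | tail -c 900
python3 -c "
from h import *
goal([.40,-.21,.36],np.radians(19.5))"
```

```text
t 0.15 at [0.258  0.5134 0.2218] shift [-0.9035 -1.1655 -0.2749] turn [-3.00e-03  1.00e-03  1.46e+00] w 0.0941 F [ 0.5 -0.8  1.5] ff 0.0$[0]: bad value
```

```bash
python3 -m creep '[{"x":-0.42,"y":-0.6,"z":-0.27,"ax":0,"ay":0,"az":0.94,"claw":0.1},{"x":-0.42,"y":-0.6,"z":-0.27,"ax":0,"ay":0,"az":0.94,"claw":0.1},{"x":-0.42,"y":-0.6,"z":-0.27,"ax":0,"ay":0,"az":0.94,"claw":0.1},{"x":-0.42,"y":-0.6,"z":-0.27,"ax":0,"ay":0,"az":0.94,"claw":0.1},{"x":-0.42,"y":-0.6,"z":-0.27,"ax":0,"ay":0,"az":0.94,"claw":0.1},{"x":-0.42,"y":-0.6,"z":-0.27,"ax":0,"ay":0,"az":0.94,"claw":0.1},{"x":-0.42,"y":-0.6,"z":-0.27,"ax":0,"ay":0,"az":0.94,"claw":0.1}]' 2>&1| tail -c 900
python3 -c "
from h import *
goal([.40,-.21,.36],np.radians(19.5))"
```

```text
time_s: 1.02
position: [0.3116, 0.1487, 0.3589]
tcp_rot: [0.463, 0.886, 0.001, 0.001]
force: [-0.2, 0.6, 0.4]
gripper_width: 0.0519
finger_force: 0.0
t 1.02 at [0.3116 0.1487 0.3589] shift [-0.6898 -0.2646 -0.0015] turn [0.005 0.003 0.511] w 0.0519 F [-0.2  0.6  0.4] ff 0.0
```

```bash
python3 -m creep '[{"x":-0.69,"y":-0.26,"z":0,"ax":0,"ay":0,"az":0.51,"claw":0.1},{"x":-0.69,"y":-0.26,"z":0,"ax":0,"ay":0,"az":0.51,"claw":0.1},{"x":-0.69,"y":-0.26,"z":0,"ax":0,"ay":0,"az":0.51,"claw":0.1},{"x":-0.69,"y":-0.26,"z":0,"ax":0,"ay":0,"az":0.51,"claw":0.1},{"x":-0.69,"y":-0.26,"z":0,"ax":0,"ay":0,"az":0.51,"claw":0.1},{"x":-0.69,"y":-0.26,"z":0,"ax":0,"ay":0,"az":0.51,"claw":0.1},{"x":-0.69,"y":-0.26,"z":0,"ax":0,"ay":0,"az":0.51,"claw":0.1},{"x":-0.69,"y":-0.26,"z":0,"ax":0,"ay":0,"az":0.51,"claw":0.1}]' 2>&1| head -2
python3 - <<'E'
from h import *
c=cap('wrist'); cv2.imwrite('pics/w1.png',c['img'])
P=pts(c); hsv=cv2.cvtColor(c['img'],cv2.COLOR_BGR2HSV); H,S,V=[hsv[...,i] for i in range(3)]
X,Y,Z=P[...,0],P[...,1],P[...,2]; v,u=np.mgrid[:384,:512]
m=(np.hypot(X-.436,Y+.233)<.03)&(Z>.188)&(Z<.205)
print('grip top',rect(P[m]),rect(onz(c,np.c_[u[m],v[m]],.197)),m.sum(),Z[m].mean())
m=(np.hypot(X-.45,Y+.233)<.05)&(Z<.012)&(S<70)&(V>90)
print('foot',rect(P[m]),m.sum())
print('proj',proj(c,[.4353,-.2295,.197]))
E
```

```text
time_s: 2.02
position: [0.4028, -0.205, 0.3571]
grip top [array([ 437.7, -231.9]), array([15.1, 25.6]), np.float64(19.9)] [array([ 436.9, -230.2]), array([14.7, 27.3]), np.float64(20.6)] 274 0.19514999133374222
foot [array([ 457.2, -238.9]), array([56.7, 72.1]), np.float64(19.3)] 655
proj [[274.02447651 209.72582988]]
```

View pics/w1.png

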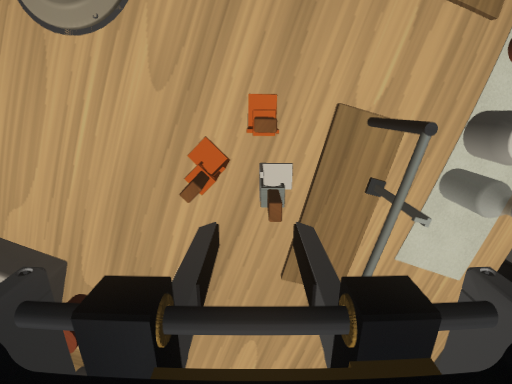

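The wrist view shows the target grip top at (275,205), matching the prediction (274,210) within 2 mm. Grip: (0.437,-0.231), yaw 20°.

```bash
python3 -c "
from h import *
goal([.437,-.231,.17],np.radians(20))"
```

```text
t 2.08 at [ 0.4029 -0.2044  0.3574] shift [-0.0736  0.0461  0.3747] turn [ 0.    -0.002 -0.005] w 0.0516 F [-0.3  0.3  0.2] ff 0.0
```

```bash
python3 -m creep '[{"x":-0.074,"y":0.046,"z":0.1,"ax":0,"ay":0,"az":0,"claw":0.1},{"x":-0.074,"y":0.046,"z":0.2,"ax":0,"ay":0,"az":0,"claw":0.1},{"x":-0.074,"y":0.046,"z":0.24,"ax":0,"ay":0,"az":0,"claw":0.1},{"x":-0.074,"y":0.046,"z":0.24,"ax":0,"ay":0,"az":0,"claw":0.1}]' 2>&1| head -2
python3 - <<'E'
from h import *
goal([.437,-.231,.17],np.radians(20))
c=cap('wrist')
P=pts(c); X,Y,Z=P[...,0],P[...,1],P[...,2]; v,u=np.mgrid[:384,:512]
m=(np.hypot(X-.436,Y+.233)<.03)&(Z>.188)&(Z<.205)
print('grip top',rect(P[m]),rect(onz(c,np.c_[u[m],v[m]],.197)),m.sum(),Z[m].mean())
goal([.437,-.231,.17],np.radians(20))
E
```

```text
time_s: 2.58
position: [0.4365, -0.2303, 0.2364]
t 2.58 at [ 0.4365 -0.2303  0.2364] shift [-0.0022  0.0007  0.1329] turn [-0.003 -0.006 -0.002] w 0.0515 F [ 0.1 -0.5  0.1] ff 0.0
grip top [array([ 437.4, -231.8]), array([15.6, 25.5]), np.float64(20.3)] [array([ 436.7, -230.2]), array([15.2, 26.6]), np.float64(20.6)] 664 0.19514067384959394
t 2.62 at [ 0.4374 -0.2312  0.2379] shift [ 0.0006 -0.0006  0.1359] turn [ 0.    -0.    -0.003] w 0.0514 F [ 0.7 -0.7  0.1] ff 0.0
```

```bash
python3 -m creep '[{"x":0,"y":0,"z":0.07,"ax":0,"ay":0,"az":0,"claw":0.1},{"x":0,"y":0,"z":0.135,"ax":0,"ay":0,"az":0,"claw":0.1},{"x":0,"y":0,"z":0.135,"ax":0,"ay":0,"az":0,"claw":0.1},{"x":0,"y":0,"z":0.135,"ax":0,"ay":0,"az":0,"claw":-1},{"x":0,"y":0,"z":0.135,"ax":0,"ay":0,"az":0,"claw":-1},{"x":0,"y":0,"z":0.135,"ax":0,"ay":0,"az":0,"claw":-1},{"x":0,"y":0,"z":0.135,"ax":0,"ay":0,"az":0,"claw":-1}]' 25 2>&1

```

```text
time_s: 3.5
position: [0.4378, -0.2328, 0.1705]
tcp_rot: [0.575, 0.818, 0.0, 0.001]
force: [2.0, 0.5, 2.0]
gripper_width: 0.0156
finger_force: 25.0
```

```bash
python3 -m creep '[{"x":0,"y":0,"z":-0.1,"ax":0,"ay":0,"az":0,"claw":-1},{"x":0,"y":0,"z":-0.2,"ax":0,"ay":0,"az":0,"claw":-1},{"x":0,"y":0,"z":-0.2,"ax":0,"ay":0,"az":0,"claw":-1}]' 2>&1|head -2
python3 -c "
from h import *
goal([.485,-.318,.27],np.radians(4.75))"
```

```text
time_s: 3.88
position: [0.4393, -0.234, 0.2736]
t 3.88 at [ 0.4393 -0.234   0.2736] shift [-0.189   0.029   0.0086] turn [0.011 0.012 0.502] w 0.0157 F [ 0.5 -0.2 -2.2] ff 24.999703466892242
```

```bash
python3 -m creep '[{"x":-0.07,"y":0.01,"z":0,"ax":0,"ay":0,"az":0.17,"claw":-1},{"x":-0.13,"y":0.02,"z":0,"ax":0,"ay":0,"az":0.34,"claw":-1},{"x":-0.189,"y":0.029,"z":0,"ax":0,"ay":0,"az":0.5,"claw":-1},{"x":-0.189,"y":0.029,"z":0,"ax":0,"ay":0,"az":0.5,"claw":-1},{"x":-0.189,"y":0.029,"z":0,"ax":0,"ay":0,"az":0.5,"claw":-1}]' 2>&1|head -2
python3 - <<'E'
from h import *
c=cap('wrist'); w=c
P=pts(c); hsv=cv2.cvtColor(c['img'],cv2.COLOR_BGR2HSV); S=hsv[...,1]
m=(abs(P[...,2]-.193)<.01)&(P[...,0]>.54)&(P[...,0]<.64)&(P[...,1]<-.09)&(P[...,1]>-.39)&(S<110)
Q=P[m];k=np.polyfit(Q[:,1],Q[:,0],1) if len(Q)>20 else 0; print('wrist bar',k,len(Q))
b=cap('side'); a=cap('top')
for n,c in(('side',b),('top',a)):
    P=pts(c); X,Y,Z=P[...,0],P[...,1],P[...,2]
    S=cv2.cvtColor(c['img'],cv2.COLOR_BGR2HSV)[...,1]
    m=(np.hypot(X-.49,Y+.318)<.06)&(Z>.08)&(Z<.2)
    for lo in np.arange(.08,.22,.02):
        q=P[m&(Z>=lo)&(Z<lo+.02)]
        if len(q)>3: print(n,'z%.2f'%lo,len(q),q.mean(0).round(4),rect(q))
cv2.imwrite('pics/side2.png',b['img'][100:384,100:512])
goal([.485,-.318,.27],np.radians(4.75))
E
```

```text
time_s: 4.5
position: [0.4821, -0.3154, 0.2684]
wrist bar [-0.04266004  0.57707922] 4541
side z0.08 33 [ 0.4873 -0.3314  0.0994] [array([ 484.5, -328.3]), array([34.3, 75.5]), np.float64(56.2)]
side z0.10 1139 [ 0.4971 -0.3182  0.1054] [array([ 494.9, -313.7]), array([62. , 50.9]), np.float64(5.1)]
side z0.12 201 [ 0.4657 -0.3211  0.13  ] [array([ 464.8, -316.8]), array([ 6.3, 50.1]), np.float64(11.7)]
side z0.14 215 [ 0.4659 -0.3222  0.15  ] [array([ 465.1, -317.8]), array([ 5.7, 48.4]), np.float64(11.1)]
side z0.16 279 [ 0.4663 -0.3221  0.1716] [array([ 467.5, -316.2]), array([ 6.8, 51.9]), np.float64(5.0)]
side z0.18 151 [ 0.4666 -0.3195  0.1902] [array([ 467.4, -314.2]), array([ 4.8, 35.8]), np.float64(5.4)]
top z0.08 12 [ 0.5015 -0.3109  0.0993] [array([ 501.2, -309.2]), array([43.9, 47.5]), np.float64(88.8)]
top z0.10 279 [ 0.4968 -0.3066  0.1047] [array([ 492.5, -309.7]), array([62. , 51.4]), np.float64(2.5)]
top z0.12 7 [ 0.4619 -0.2955  0.1281] [array([ 464.1, -302.5]), array([ 6. , 29.5]), np.float64(4.7)]
top z0.14 10 [ 0.4618 -0.2973  0.1499] [array([ 461.2, -300.2]), array([24.3,  4. ]), np.float64(83.4)]
top z0.16 15 [ 0.4624 -0.295   0.172 ] [array([ 461.4, -297.6]), array([18.8,  4.4]), np.float64(78.7)]
top z0.18 5 [ 0.4639 -0.2996  0.1891] [array([ 464.1, -300.4]), array([9.1, 1.8]), np.float64(78.9)]
t 4.65 at [ 0.4825 -0.3155  0.2697] shift [-0.0054  0.0046 -0.0006] turn [-0.001 -0.002  0.004] w 0.0158 F [-0.  -0.1 -1.6] ff 24.999639093875885
```

View pics/side2.png

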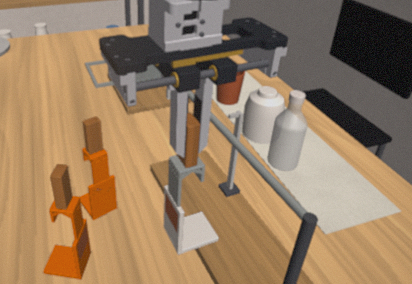

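The hanger is upright and its centre coincides with the TCP. Moving it over the bar.

```bash
python3 -c "
from h import *
goal([.590,-.312,.272],np.radians(4.75))"
```

```text
t 4.65 at [ 0.4825 -0.3155  0.2697] shift [-0.0112  0.2148 -0.0047] turn [-0.001 -0.002  0.004] w 0.0158 F [-0.  -0.1 -1.6] ff 24.999639093875885
```

```bash
python3 -m creep '[{"x":-0.011,"y":0.07,"z":-0.005,"ax":0,"ay":0,"az":0,"claw":-1},{"x":-0.011,"y":0.14,"z":-0.005,"ax":0,"ay":0,"az":0,"claw":-1},{"x":-0.011,"y":0.215,"z":-0.005,"ax":0,"ay":0,"az":0,"claw":-1},{"x":-0.011,"y":0.215,"z":-0.005,"ax":0,"ay":0,"az":0,"claw":-1},{"x":-0.011,"y":0.215,"z":-0.005,"ax":0,"ay":0,"az":0,"claw":-1}]' 2>&1|head -4
python3 - <<'E'
from h import *
b=cap('side'); P=pts(b); X,Y,Z=P[...,0],P[...,1],P[...,2]
m=(np.hypot(X-.59,Y+.312)<.06)&(Z>.08)&(Z<.16)
for lo in np.arange(.08,.16,.02):
    q=P[m&(Z>=lo)&(Z<lo+.02)]
    if len(q)>3: print('z%.2f'%lo,len(q),q.mean(0).round(4),rect(q))
cv2.imwrite('pics/side3.png',cv2.resize(b['img'][150:384,180:440],None,fx=2,fy=2))
goal([.590,-.312,.236],np.radians(4.75))
E
```

```text
time_s: 5.28
position: [0.5899, -0.3124, 0.2724]
tcp_rot: [0.677, 0.736, -0.0, -0.001]
force: [-0.8, -0.6, -1.8]
z0.10 873 [ 0.6037 -0.3183  0.1087] [array([ 603.2, -311.8]), array([63.3, 51.2]), np.float64(4.8)]
z0.12 277 [ 0.5737 -0.3178  0.1303] [array([ 575.3, -313.8]), array([ 7. , 50.4]), np.float64(4.8)]
z0.14 286 [ 0.5737 -0.3171  0.1502] [array([ 575.1, -314. ]), array([ 6.6, 50.4]), np.float64(5.8)]
t 5.33 at [ 0.5897 -0.3127  0.2726] shift [0.0012 0.0008 0.0732] turn [-0.002 -0.     0.003] w 0.0159 F [-1.1 -1.2 -2.4] ff 24.999569356441498
```

View pics/side3.png

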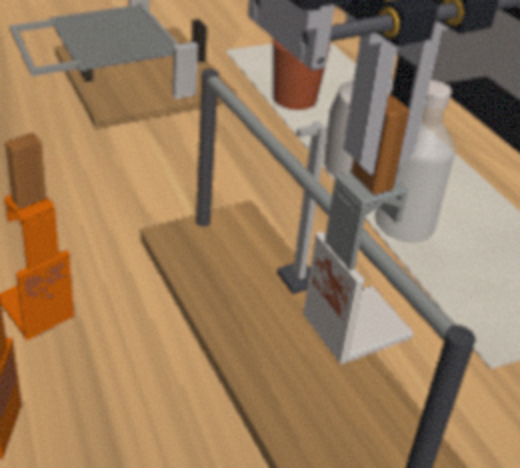

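The hook channel straddles the bar (around pixel (365,205)), short leg beyond it. Lowering.

```bash
python3 -m creep '[{"x":0,"y":0,"z":0.03,"ax":0,"ay":0,"az":0,"claw":-1},{"x":0,"y":0,"z":0.055,"ax":0,"ay":0,"az":0,"claw":-1},{"x":0,"y":0,"z":0.068,"ax":0,"ay":0,"az":0,"claw":-1},{"x":0,"y":0,"z":0.075,"ax":0,"ay":0,"az":0,"claw":-1},{"x":0,"y":0,"z":0.075,"ax":0,"ay":0,"az":0,"claw":-1}]' 2>&1|head -6
python3 - <<'E'
from h import *
b=cap('side'); P=pts(b); X,Y,Z=P[...,0],P[...,1],P[...,2]
m=(np.hypot(X-.59,Y+.312)<.06)&(Z>.05)&(Z<.14)
for lo in np.arange(.06,.14,.02):
    q=P[m&(Z>=lo)&(Z<lo+.02)]
    if len(q)>3: print('z%.2f'%lo,len(q),q.mean(0).round(4),rect(q),q[:,2].min())
goal([.590,-.312,.236],np.radians(4.75))
E
```

```text
time_s: 5.95
position: [0.5911, -0.3131, 0.2359]
tcp_rot: [0.677, 0.736, 0.0, 0.001]
force: [-0.9, 0.9, 2.2]
gripper_width: 0.016
finger_force: 25.0
z0.06 796 [ 0.6073 -0.3195  0.0721] [array([ 605.1, -312. ]), array([62.7, 50.7]), np.float64(5.6)] 0.06470823501103806
z0.08 243 [ 0.5754 -0.3178  0.0903] [array([ 574.7, -315. ]), array([ 6.6, 50. ]), np.float64(11.3)] 0.08010751391638443
z0.10 247 [ 0.5751 -0.3178  0.1103] [array([ 574.7, -314.9]), array([ 5.8, 50.6]), np.float64(10.5)] 0.10010121724342456
z0.12 277 [ 0.5752 -0.3179  0.1301] [array([ 574.7, -314.8]), array([ 6.9, 51.4]), np.float64(10.9)] 0.12008492087269618
t 6.0 at [ 0.5911 -0.3131  0.2359] shift [ 0.0024 -0.002  -0.0002] turn [0.003 0.001 0.002] w 0.0161 F [-0.6  0.6  3.2] ff 25.000434815883636
```

```bash
python3 -m creep '[{"x":0.015,"y":0,"z":0,"ax":0,"ay":0,"az":0,"claw":-1},{"x":0.05,"y":0,"z":0,"ax":0,"ay":0,"az":0,"claw":-1},{"x":0.09,"y":0,"z":0,"ax":0,"ay":0,"az":0,"claw":-1},{"x":0.13,"y":0,"z":0,"ax":0,"ay":0,"az":0,"claw":-1},{"x":0.16,"y":0,"z":0,"ax":0,"ay":0,"az":0,"claw":-1},{"x":0.19,"y":0,"z":0,"ax":0,"ay":0,"az":0,"claw":-1},{"x":0.22,"y":0,"z":0,"ax":0,"ay":0,"az":0,"claw":-1},{"x":0.22,"y":0,"z":0,"ax":0,"ay":0,"az":0,"claw":-1}]' 2>&1|head -6
python3 - <<'E'
from h import *
b=cap('side'); P=pts(b); X,Y,Z=P[...,0],P[...,1],P[...,2]
m=(np.hypot(X-.58,Y+.202)<.06)&(Z>.05)&(Z<.14)&(X<.617+0*X)
for lo in np.arange(.06,.14,.02):
    q=P[m&(Z>=lo)&(Z<lo+.02)]
    if len(q)>3: print('z%.2f'%lo,len(q),q.mean(0).round(4),rect(q),q[:,2].min())
goal([.590,-.312,.236],np.radians(4.75))
cv2.imwrite('pics/side4.png',cv2.resize(b['img'][150:384,180:440],None,fx=2,fy=2))
E
```

```text
time_s: 7.0
position: [0.5817, -0.2008, 0.2356]
tcp_rot: [0.676, 0.737, 0.001, -0.0]
force: [1.8, 1.5, 7.6]
gripper_width: 0.0159
finger_force: 25.0
z0.06 520 [ 0.5922 -0.2059  0.0717] [array([ 591.1, -199.3]), array([54.6, 52.3]), np.float64(4.9)] 0.06452064595881415
z0.08 160 [ 0.5657 -0.2058  0.0899] [array([ 565. , -200.9]), array([ 6.4, 52.7]), np.float64(9.7)] 0.08050915000170585
z0.10 173 [ 0.5655 -0.2056  0.1102] [array([ 565.1, -201.8]), array([ 6.5, 50.9]), np.float64(10.8)] 0.10002819653909995
z0.12 173 [ 0.5656 -0.206   0.1302] [array([ 564.5, -202.5]), array([ 6.4, 49.3]), np.float64(11.2)] 0.12000338175743457
t 7.05 at [ 0.5817 -0.2008  0.2356] shift [-0.223  -0.0024 -0.0016] turn [ 0.003 -0.007  0.004] w 0.0157 F [2.5 0.7 6.4] ff 25.00104457139969
```

View pics/side4.png

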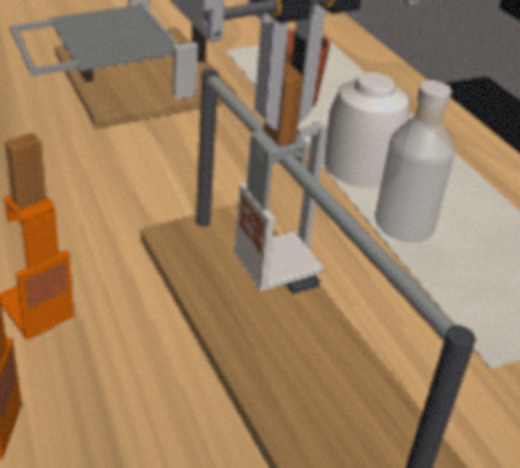

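```bash
python3 -m creep '[{"x":0.014,"y":0,"z":0,"ax":0,"ay":0,"az":0,"claw":-1},{"x":0.028,"y":0,"z":-0.002,"ax":0,"ay":0,"az":0,"claw":-1},{"x":0.028,"y":0,"z":-0.002,"ax":0,"ay":0,"az":0,"claw":-1},{"x":0.028,"y":0,"z":-0.002,"ax":0,"ay":0,"az":0,"claw":-1}]' 2>&1|head -6
python3 - <<'E'
from h import *
b=cap('side'); P=pts(b); X,Y,Z=P[...,0],P[...,1],P[...,2]
o=telemetry.get_obs()['position']; e=np.array([-.0828,.99657])
m=(abs(X-.565)<.012)&(abs(Y+.19)<.05)&(Z>.07)&(Z<.14)
print('tile',rect(P[m]),'along',e@np.array(rect(P[m])[0])/1000,'tcp',e@o[:2])
l=np.array([.99657,.0828]); L=l@np.array([.583,-.24])
m=(X*l[0]+Y*l[1]-L>.024)&(X*l[0]+Y*l[1]-L<.06)&(Z>.1)&(Z<.2)&(abs(Y+.18)<.04)
for lo in np.arange(.1,.2,.02):
    q=P[m&(Z>=lo)&(Z<lo+.02)]
    if len(q): print(lo.round(2),len(q),'along',np.median(q[:,:2]@e).round(4),'ext',(q[:,:2]@e).min().round(4),(q[:,:2]@e).max().round(4))
goal(o,np.radians(4.75))
E
```

```text
time_s: 7.55
position: [0.5802, -0.1882, 0.2359]
tcp_rot: [0.677, 0.736, 0.001, -0.001]
force: [2.3, 0.8, 4.3]
gripper_width: 0.0162
finger_force: 25.0
tile [array([ 568.5, -188.4]), array([13.7, 51.9]), np.float64(5.4)] along -0.23482558799999997 tcp -0.2356484658736872
0.1 59 along -0.2353 ext -0.239 -0.2252
0.12 5 along -0.2332 ext -0.2379 -0.2265
0.14 59 along -0.2367 ext -0.2394 -0.2254
0.16 72 along -0.2364 ext -0.2393 -0.2256
0.18 101 along -0.2349 ext -0.2394 -0.2261
t 7.6 at [ 0.5802 -0.1883  0.2359] shift [0. 0. 0.] turn [-0.    -0.005  0.002] w 0.0157 F [2.8 1.1 4.2] ff 25.000509917736053
```

```bash
python3 -m creep '[{"x":0,"y":0,"z":0,"ax":0,"ay":0,"az":0,"claw":-0.4},{"x":0,"y":0,"z":0,"ax":0,"ay":0,"az":0,"claw":-0.1},{"x":0,"y":0,"z":0,"ax":0,"ay":0,"az":0,"claw":-0.1},{"x":0,"y":0,"z":0,"ax":0,"ay":0,"az":0,"claw":-0.1},{"x":0,"y":0,"z":0,"ax":0,"ay":0,"az":0,"claw":-0.1},{"x":0,"y":0,"z":-0.1,"ax":0,"ay":0,"az":0,"claw":-0.1},{"x":0,"y":0,"z":-0.2,"ax":0,"ay":0,"az":0,"claw":-0.1},{"x":0,"y":0,"z":-0.2,"ax":0,"ay":0,"az":0,"claw":-0.1}]' 2>&1|head -6
python3 - <<'E'
from h import *
b=cap('side'); P=pts(b); X,Y,Z=P[...,0],P[...,1],P[...,2]
e=np.array([-.0828,.99657])
m=(abs(X-.565)<.012)&(abs(Y+.19)<.05)&(Z>.07)&(Z<.14)
print('tile',rect(P[m]),'along',e@np.array(rect(P[m])[0])/1000)
for lo in np.arange(.06,.14,.02):
    q=P[(abs(X-.565)<.015)&(abs(Y+.19)<.05)&(Z>=lo)&(Z<lo+.02)]; print(lo,q.mean(0).round(4))
cv2.imwrite('pics/side5.png',cv2.resize(b['img'][130:384,150:440],None,fx=2,fy=2))
# card: fit
for n in('side','top'):
    c=b if n=='side' else cap('top'); P=pts(c); X,Y,Z=P[...,0],P[...,1],P[...,2]; S=cv2.cvtColor(c['img'],cv2.COLOR_BGR2HSV)[...,1]
    m=(abs(Z-.077)<.008)&(X>.49)&(X<.61)&(Y>.1)&(Y<.45)&(S<90); q=P[m]
    sl=[]
    for x0 in np.arange(.5,.6,.01):
        yy=q[abs(q[:,0]-x0)<.005][:,1]; sl.append([x0,*np.percentile(yy,[1,99])])
    sl=np.array(sl); print(n,'panel left/right edge fits',np.polyfit(sl[:,0],sl[:,1],1),np.polyfit(sl[:,0],sl[:,2],1), 'at .55 mid',sl[5])
    m=(abs(Z-.077)<.008)&(X>.41)&(X<.46)&(Y>.2)&(Y<.32)&(S<90); q=P[m]; k=np.polyfit(q[:,1],q[:,0],1); print(' bar x(y)',k,'at .265',np.polyval(k,.265),len(q),q[:,2].max())
goal([.40,.26,.2],0)
E
```

```text
time_s: 8.6
position: [0.582, -0.1902, 0.3408]
tcp_rot: [0.677, 0.736, 0.001, 0.004]
force: [-0.3, 0.4, 0.9]
gripper_width: 0.0426
finger_force: 0.0
tile [array([ 568.8, -188.5]), array([11.5, 52.3]), np.float64(6.0)] along -0.23495008499999998
0.06 [ 0.5677 -0.1964  0.0724]
0.08 [ 0.5656 -0.1937  0.0902]
0.1 [ 0.5653 -0.1938  0.11  ]
0.12000000000000001 [ 0.565  -0.1935  0.1301]
0.14 [ 0.5654 -0.1927  0.1483]
side panel left/right edge fits [0.06530002 0.14768868] [0.06179522 0.30612319] at .55 mid [0.55       0.18338458 0.34116699]
 bar x(y) [-1.24613037e-04  4.39201088e-01] at .265 0.43916806581704765 82 0.08194976939695342
top panel left/right edge fits [0.07794092 0.14270489] [0.0640096  0.30881278] at .55 mid [0.55       0.18474326 0.34460741]
 bar x(y) [-0.05444796  0.44933083] at .265 0.43490212243739373 133 0.08412634572885185
t 8.7 at [ 0.5802 -0.1895  0.336 ] shift [ 0.9261 -0.2839  0.2717] turn [0.001 0.    0.16 ] w 0.0424 F [-0.6  0.  -0.8] ff 0.0
```

View pics/side5.png

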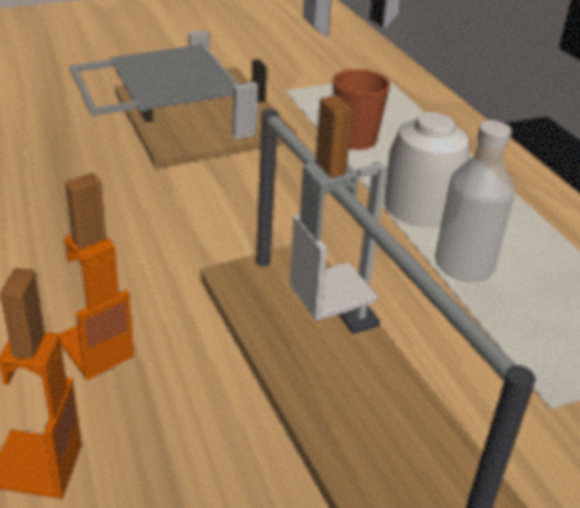

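The hanger hangs seated, in line with the pointer (grip at (333,135), tip at (375,170)), and nothing was disturbed. Now the card.

```bash
python3 -m creep '[{"x":0.9,"y":-0.21,"z":0,"ax":0,"ay":0,"az":0.03,"claw":0.1},{"x":0.9,"y":-0.21,"z":0,"ax":0,"ay":0,"az":0.03,"claw":0.1},{"x":0.9,"y":-0.21,"z":0,"ax":0,"ay":0,"az":0.03,"claw":0.1},{"x":0.9,"y":-0.21,"z":0.0,"ax":0,"ay":0,"az":0.03,"claw":0.1},{"x":0.9,"y":-0.21,"z":0.18,"ax":0,"ay":0,"az":0.03,"claw":0.1},{"x":0.9,"y":-0.21,"z":0.18,"ax":0,"ay":0,"az":0.03,"claw":0.1},{"x":0.9,"y":-0.21,"z":0.18,"ax":0,"ay":0,"az":0.03,"claw":0.1},{"x":0.9,"y":-0.21,"z":0.18,"ax":0,"ay":0,"az":0.03,"claw":0.1}]' 2>&1|head -6
cat > w.py <<'E'
from h import *
c=cap('wrist'); cv2.imwrite('pics/w5.png',c['img']); P=pts(c); X,Y,Z=P[...,0],P[...,1],P[...,2]; S=cv2.cvtColor(c['img'],cv2.COLOR_BGR2HSV)[...,1]
v,u=np.mgrid[:384,:512]
m=(abs(Z-.077)<.01)&(X>.41)&(X<.46)&(Y>.2)&(Y<.32)&(S<110); q=onz(c,np.c_[u[m],v[m]],.078); print('barpix',len(q),P[m][:,2].mean() if m.any() else 0)
k=np.polyfit(q[:,1],q[:,0],1);print('bar x(y)',k,np.polyval(k,.2555),q.min(0),q.max(0))
m=(abs(Z-.077)<.01)&(X>.38)&(X<.62)&(Y>.1)&(Y<.42)&(S<110); q=P[m]; 
m2=(q[:,0]>.45)&(q[:,0]<.485); yy=q[m2][:,1]; print('arms y',np.percentile(yy,[1,40,60,99]), len(yy))
pan=q[q[:,0]>.5]; print('panel x>.5', rect(pan) if len(pan)>9 else 0)
goal([.4375,.2555,.08],.066)
E
python3 w.py
```

```text
time_s: 9.7
position: [0.4351, 0.2516, 0.2429]
tcp_rot: [0.682, 0.731, -0.002, -0.001]
force: [0.4, 0.0, 0.2]
gripper_width: 0.0514
finger_force: 0.0
barpix 824 0.07752584976974498
bar x(y) [-0.0545008   0.45089902] 0.43697406739664235 [0.42894893 0.19926861 0.078     ] [0.44460203 0.3200735  0.078     ]
arms y [0.18916416 0.19701116 0.32355891 0.33009722] 452
panel x>.5 [array([560. , 274.6]), array([120. , 182.3]), np.float64(0.0)]
t 9.75 at [0.4326 0.2549 0.241 ] shift [-2.000e-04  1.310e-02  3.219e-01] turn [-0.019 -0.004  0.011] w 0.0518 F [-1.1  3.1 -1.4] ff 0.0
```

```bash
python3 -m creep '[{"x":0.006,"y":0.01,"z":0.12,"ax":0,"ay":0,"az":0,"claw":0.1},{"x":0.006,"y":0.01,"z":0.22,"ax":0,"ay":0,"az":0,"claw":0.1},{"x":0.006,"y":0.01,"z":0.22,"ax":0,"ay":0,"az":0,"claw":0.1}]' 2>&1|head -3
sed -i 's/goal(\[.4375,.2555,.08\],.066)/goal([.437,.258,.073],.06)/' w.py; python3 w.py
```

```text
time_s: 10.12
position: [0.4384, 0.2516, 0.1315]
tcp_rot: [0.682, 0.731, -0.005, -0.003]
barpix 1667 0.07760603061413808
bar x(y) [-0.05528233  0.45132193] 0.4371972973221179 [0.42906654 0.19945586 0.078     ] [0.44459246 0.32001021 0.078     ]
arms y [0.18935298 0.1978163  0.32385557 0.32978983] 977
panel x>.5 [array([560. , 273.6]), array([120. , 184.5]), np.float64(0.0)]
t 10.18 at [0.441  0.2526 0.1342] shift [ 0.0115 -0.0066  0.1225] turn [-0.01   0.003  0.016] w 0.0515 F [-0.4  0.4  0.1] ff 0.0
```

```bash
python3 -m creep '[{"x":0.01,"y":-0.005,"z":0.06,"ax":0,"ay":0,"az":0,"claw":0.1},{"x":0.01,"y":-0.005,"z":0.12,"ax":0,"ay":0,"az":0,"claw":0.1},{"x":0.01,"y":-0.005,"z":0.12,"ax":0,"ay":0,"az":0,"claw":0.1},{"x":0.01,"y":-0.005,"z":0.12,"ax":0,"ay":0,"az":0,"claw":-1},{"x":0.01,"y":-0.005,"z":0.12,"ax":0,"ay":0,"az":0,"claw":-1},{"x":0.01,"y":-0.005,"z":0.12,"ax":0,"ay":0,"az":0,"claw":-1},{"x":0.01,"y":-0.005,"z":0.12,"ax":0,"ay":0,"az":0,"claw":-1},{"x":0.01,"y":-0.005,"z":0.12,"ax":0,"ay":0,"az":0,"claw":-1}]' 20 2>&1
python3 -c "
from h import *
goal([.437,.258,.073],.06)"
```

```text
time_s: 11.18
position: [0.437, 0.258, 0.0761]
tcp_rot: [0.683, 0.731, -0.002, -0.002]
force: [-6.0, 0.2, 6.2]
gripper_width: 0.0093
finger_force: 20.0
t 11.18 at [0.437  0.258  0.0761] shift [0.     0.0001 0.0061] turn [-0.011  0.     0.014] w 0.0093 F [-6.   0.2  6.2] ff 20.00446915626526
```

```bash
python3 -m creep '[{"x":0,"y":0,"z":-0.02,"ax":0,"ay":0,"az":0,"claw":-1},{"x":0,"y":0.003,"z":-0.047,"ax":0,"ay":0,"az":0,"claw":-1},{"x":0,"y":0.008,"z":-0.078,"ax":0,"ay":0,"az":0,"claw":-1},{"x":0,"y":0.015,"z":-0.108,"ax":0,"ay":0,"az":0,"claw":-1},{"x":0,"y":0.025,"z":-0.137,"ax":0,"ay":0,"az":0,"claw":-1},{"x":0,"y":0.037,"z":-0.166,"ax":0,"ay":0,"az":0,"claw":-1},{"x":0,"y":0.052,"z":-0.194,"ax":0,"ay":0,"az":0,"claw":-1},{"x":0,"y":0.052,"z":-0.194,"ax":0,"ay":0,"az":0,"claw":-1}]' 2>&1
python3 - <<'E'
from h import *
c=cap('side'); P=pts(c); X,Y,Z=P[...,0],P[...,1],P[...,2]; S=cv2.cvtColor(c['img'],cv2.COLOR_BGR2HSV)[...,1]
m=(abs(X-.54)<.06)&(Y>.19)&(Y<.34)&(Z>.085)&(Z<.17)&(S<110)
q=P[m]; k=np.polyfit(q[:,0],q[:,2],1); print('card angle',-np.arctan(k[0]),len(q),k)
goal([.632,.27,.27],.06)
E
```

```text
time_s: 12.18
position: [0.4621, 0.2594, 0.1742]
tcp_rot: [0.683, 0.731, -0.003, -0.002]
force: [-10.0, 0.0, 3.3]
gripper_width: 0.0094
finger_force: 20.0
card angle 0.5119300010444918 584 [-0.56189532  0.43433218]
t 12.22 at [0.4618 0.2594 0.1738] shift [-0.0022  0.3395 -0.1951] turn [-0.015  0.001  0.016] w 0.0087 F [-9.7 -0.1  3. ] ff 20.00392645597458
```

```bash
python3 -m creep '[{"x":0,"y":0.014,"z":-0.026,"ax":0,"ay":0,"az":0,"claw":-1},{"x":0,"y":0.037,"z":-0.057,"ax":0,"ay":0,"az":0,"claw":-1},{"x":0,"y":0.064,"z":-0.086,"ax":0,"ay":0,"az":0,"claw":-1},{"x":0,"y":0.093,"z":-0.112,"ax":0,"ay":0,"az":0,"claw":-1},{"x":0,"y":0.125,"z":-0.134,"ax":0,"ay":0,"az":0,"claw":-1},{"x":0,"y":0.159,"z":-0.154,"ax":0,"ay":0,"az":0,"claw":-1},{"x":0,"y":0.194,"z":-0.17,"ax":0,"ay":0,"az":0,"claw":-1},{"x":0,"y":0.194,"z":-0.17,"ax":0,"ay":0,"az":0,"claw":-1}]' 2>&1
python3 - <<'E'
from h import *
c=cap('side'); P=pts(c); X,Y,Z=P[...,0],P[...,1],P[...,2]; S=cv2.cvtColor(c['img'],cv2.COLOR_BGR2HSV)[...,1]
m=(abs(X-.595)<.06)&(Y>.19)&(Y<.345)&(Z>.11)&(Z<.19)&(S<110)
q=P[m]; k=np.polyfit(q[:,2],q[:,0],1); print('card angle',np.pi/2-np.arctan(-k[0]*-1),np.arctan(k[0]),len(q),k)
goal([.632,.27,.27],.06)
E
```

```text
time_s: 13.22
position: [0.5647, 0.2654, 0.2615]
tcp_rot: [0.683, 0.731, 0.001, 0.002]
force: [-3.8, -3.1, 8.5]
gripper_width: 0.0092
finger_force: 20.0
card angle 1.927319243067514 -0.3565229162726174 293 [-0.37243831  0.65809887]
t 13.28 at [0.5641 0.2653 0.2613] shift [ 1.000e-04  1.363e-01 -1.680e-02] turn [0.009 0.003 0.014] w 0.0094 F [-2.6 -3.2  8.2] ff 20.011472404003143
```

```bash
python3 -m creep '[{"x":0,"y":0.029,"z":-0.011,"ax":0,"ay":0,"az":0,"claw":-1},{"x":0,"y":0.059,"z":-0.019,"ax":0,"ay":0,"az":0,"claw":-1},{"x":0,"y":0.086,"z":-0.024,"ax":0,"ay":0,"az":0,"claw":-1},{"x":0,"y":0.109,"z":-0.027,"ax":0,"ay":0,"az":0,"claw":-1},{"x":0,"y":0.125,"z":-0.028,"ax":0,"ay":0,"az":0,"claw":-1},{"x":0,"y":0.132,"z":-0.028,"ax":0,"ay":0,"az":0,"claw":-1},{"x":0,"y":0.132,"z":-0.028,"ax":0,"ay":0,"az":0,"claw":-1},{"x":0,"y":0.132,"z":-0.028,"ax":0,"ay":0,"az":0,"claw":-1}]' 2>&1
cat > m.py <<'E'
from h import *
for n in('side','top'):
    c=cap(n); P=pts(c); X,Y,Z=P[...,0],P[...,1],P[...,2]; S=cv2.cvtColor(c['img'],cv2.COLOR_BGR2HSV)[...,1]
    m=(abs(X-.625)<.03)&(Y>.2)&(Y<.335)&(Z>.11)&(Z<.205)&(S<110)
    q=P[m]
    if len(q)<20: print(n,len(q)); continue
    A=np.c_[q[:,1:],np.ones(len(q))]; k=np.linalg.lstsq(A,q[:,0],rcond=None)[0]; r=q[:,0]-A@k; A=A[abs(r)<.005]; k=np.linalg.lstsq(A,q[abs(r)<.005,0],rcond=None)[0]
    print(n,'card angle',np.pi/2+np.arctan(k[1]*np.cos(.06)),'yaw',k[0],len(A),'x at hinge',k@[.265,.075,1],'resid',r.std())
    if n=='side': cv2.imwrite('pics/side6.png',cv2.resize(c['img'][60:330,120:440],None,fx=2,fy=2))
goal([.632,.27,.27],.06)
E
python3 m.py
```

```text
time_s: 14.28
position: [0.6297, 0.2693, 0.2724]
tcp_rot: [0.683, 0.73, -0.0, 0.002]
force: [0.7, -5.2, 2.7]
gripper_width: 0.0091
finger_force: 20.0
side card angle 1.5640143002318887 yaw -0.05718139640105329 586 x at hinge 0.6291340581604277 resid 0.0005873525062875354
top card angle 1.5614359502398785 yaw -0.05337790218931516 243 x at hinge 0.6281597430452324 resid 0.0005518567197840023
t 14.38 at [0.6296 0.2693 0.2724] shift [0.001  0.0048 0.0048] turn [0.003 0.006 0.014] w 0.0093 F [-0.4 -5.4  2.4] ff 20.0213885307312
```

View pics/side6.png

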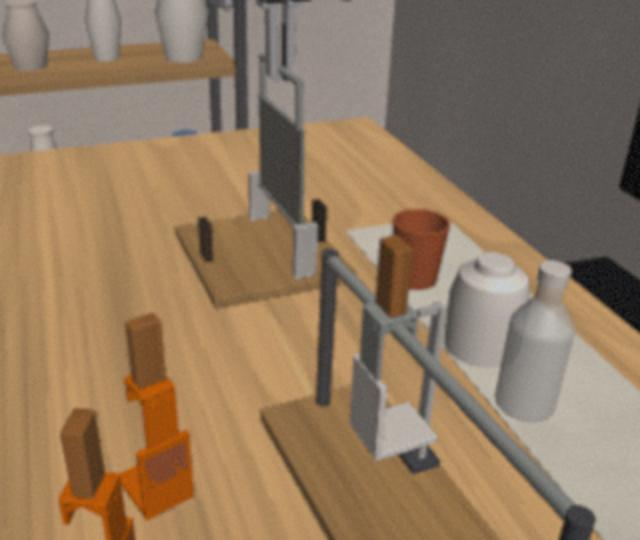

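The card is upright (1.563 rad in both views) and held, and the hanger is in line with the pointer. I'll hold briefly so it settles, then hand in.

```bash
python3 -m creep '[{"x":0,"y":0,"z":0,"ax":0,"ay":0,"az":0,"claw":-1},{"x":0,"y":0,"z":0,"ax":0,"ay":0,"az":0,"claw":-1},{"x":0,"y":0,"z":0,"ax":0,"ay":0,"az":0,"claw":-1},{"x":0,"y":0,"z":0,"ax":0,"ay":0,"az":0,"claw":-1},{"x":0,"y":0,"z":0,"ax":0,"ay":0,"az":0,"claw":-1},{"x":0,"y":0,"z":0,"ax":0,"ay":0,"az":0,"claw":-1}]' 2>&1|head -2
python3 -c "
import m
from bench import arm
print(arm.close_job())"
```

```text
time_s: 15.12
position: [0.6296, 0.2693, 0.2724]
side card angle 1.561294563095531 yaw -0.05765238271025753 578 x at hinge 0.6293345425424798 resid 0.0005964122198958591
top card angle 1.5611554871131115 yaw -0.05555127332685971 241 x at hinge 0.6280152635203924 resid 0.0005511227247498864
t 15.22 at [0.6296 0.2693 0.2724] shift [0.001  0.0049 0.0048] turn [0.003 0.006 0.014] w 0.009 F [-0.3 -5.6  2.3] ff 20.02143234014511
the job is handed in; nothing more can be done
None
```

I handed the job in at about 15 s on the robot's clock: the hanger hangs free on the rail, about 2 mm from the pointer, and the gripper holds the card upright at about 1.56 rad; close_job returned no verdict.

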